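Set a copper pipe up across two pipe rests

TASK

Get the straight copper pipe ready for soldering: first push the sliding rest of the pipe jig fully home against its stop, then take the straight pipe from the sloping rack and lay it level across both rests, in their V-notches, with about the same length overhanging at each end. Lower it into the notches rather than dropping it, let go of it, and leave the pipe with the elbow in the rack and the flux tin where it stands.

Things in the scene. Friction and masses are not known exactly. Their poses are not given: they have to be found in the camera images.
- pipe: Straight plain copper pipe, 22 mm diameter, 200 mm long, about 0.13 kg. Origin: centre of its low end; x axis along the pipe to its upper end. It lies loose in either of the rack's two places, leaning 35 degrees from level, upper end to the robot's left. Free to grip between 35 and 140 mm from the low end, best at the middle; lifts out square to its length.
- pipe_mid (a point): Middle of the straight pipe: on its axis, 100 mm from either end; about 92 mm above the table at the start.
- elbow_pipe: The other copper pipe in the rack, same 22 mm diameter and slope, but with a 90 degree elbow fitting (26 mm thick) on its upper end that hangs 42 mm down. It stays in the rack. Origin: centre of its low end, x axis along the pipe.
- rack: Fixed sloping rack: wooden base 200 x 150 x 12 mm, two places at y = +40 and -40 mm, each with a foot stop and thin steel V-notches 28 and 150 mm up the pipe. Pipes rise at 35 degrees along its +x (to the robot's left). Origin: centre of the underside; a pipe's low end is at x = -85, z = 35 mm. A loose coupling 27 mm across, 30 mm high, stands between the places.
- jig: Fixed pipe jig: grey base plate 70 (x) x 340 (y) x 12 mm with a rail along its y axis. Two steel rests: the fixed one at y = -130 mm, the sliding one at y = -10 mm plus the joint value. Origin: centre of the plate's underside. The pipe is to lie along the jig's y axis, either way round, its middle at x = 0, y = -70, z = 80 mm.
- fixed_rest_v (a point): On the fixed rest: where the axis of a pipe lying in its notch passes, 80 mm above the table, mid-thickness. The rest is a 90 degree V open upward, 16 mm thick along the pipe, its arms about 42 mm wide over all and up to 81 mm above the table, on a post 40 (jig x) x 16 (jig y) mm and a foot 50 x 30 mm with its top 36 mm above the table.
- sliding_rest_v (a point): The same point on the sliding rest, which has the same size and shape as the fixed one; it moves with the rest. Its post can be pinched across its 16 mm thickness from above (with the fingertips above 38 mm), or pushed along.
- rest_slide (a joint): Position of the sliding rest (m): 0 = home against the dark stop block, where the notches are 120 mm apart; grows along the jig's +y, away from the fixed rest, to 0.13. It starts too far out for the pipe to span. It resists with about 3 N of friction, has no spring and stays where it is left.
- flux_tin: Bystander: loose round metal tin, 60 mm across, 45 mm high, standing beside the jig. Origin: centre of its underside.
Not all that is in view belongs to the job. Of the things that look like the pipe, the largest one is meant.

How it is judged:
By the outcome, as a careful person would: the job done as asked, in the order asked, and still so for the second after the job is handed in, with the robot touching nothing.
It also fails if it takes over 51 s, if anything falls off the work surface, if the arm or the gripper's body presses on something with over 40 N, if the wrist force passes 120 N, or if a joint passes its speed limit or range.

ROBOT

A 6-joint arm with a two-finger parallel gripper is mounted at the origin on the work surface. World frame = base frame: x ahead of the robot, y to its left, z up, the work surface at z = 0. Lengths are in m, angles in degrees, forces in N, time in s.
With the tool pointing down it reaches from about 0.4 to 0.825 m from the base axis. Payload 7 kg.
Tool frame: the origin (TCP) lies midway between the tips of the shut fingers; the grasp point (between the pads) lies 19 mm behind it; z points along the fingers, y is the line along which they close (so a half turn about z gives the same grasp; the last joint's range is limited). The gripper opens to 88 mm and grips with 3 to 60 N. Pads are 19 mm wide; open, the fingers measure 130 mm over their backs; the gripper's body (78 mm by 193 mm) begins 47 mm behind the grasp point.
Start: joints at [-46.748, 20.546, 0.682, 0, -70.136, -16.507], TCP at [0.304, -0.603, 0.2] pointing down, gripper open.
Joint ranges: [-176.03, 176.03], [-82.01, 121.73], [-58.28, 71.71], [-173.87, 95.51], [-174.79, -0.11], [-173.66, 173.66]. Speed limits (degrees/s): [136.94, 136.94, 172.46, 180, 180, 180].

INTERFACE

Orientations are given as a 3x3 rotation matrix whose columns are the frame's x, y, z axes.
In Python, from rig import robot gives the robot as it stands. Calls block until the motion is done:
- robot.goto(position, orientation): joint-space move of the TCP to a pose.
- robot.servo_line(position, ori=None, speed=0.15): straight line of the TCP; ori=None keeps the orientation; speed is the mean speed in m/s.
- robot.movej(angles): joint-space move.
- robot.move_gripper(opening): opening from 0.0 (shut) to 1.0 (fully open); the grip force is fixed at half the most; returns when the fingers have stopped.
- robot.dwell(seconds).
- robot.ik(position, orientation): joint angles nearest the present ones, or None.
- robot.grab_frame(name): name is "scene" or "top"; returns (picture, depth): 480x640x3 uint8, red, green, blue; 480x640 float32, m along the optical axis (not along the pixel's ray), 0 where there is no reading.
- robot.camera_info(name): a dict with "vfov" (degrees; the focal length in pixels is half the picture's height over the tangent of half this angle, whatever the lens; pixels are square), "cx", "cy" (the principal point, pixels), "k1" (the pictures are not rectified: a ray, as slopes to the right and down, at radius r is drawn at 1 + k1 r^2 times it, then the intrinsics apply), "view" (4x4, takes a point from world to camera coordinates). Camera axes: x right, y down, z forward; pixel columns grow to the right and rows downward; lengths in m; the calibration is good to about 2 mm. A picture is of the moment at which its call begins. camera_info takes no time and is no camera call.
A pose or a line that the arm cannot do raises robot.Unreachable and nothing moves.
- robot.job_done(): hands the job in; it is judged then, once.
Readings, each from a call of its own:
- robot.read_t(): time.
- robot.read_qpos(): joint angles.
- robot.read_qvel(): joint speeds.
- robot.read_effort(): joint torques, N m.
- robot.read_position(): TCP position.
- robot.read_tcp_rot(): TCP orientation.
- robot.read_force(): force on the tool from outside, world axes, zero at the start.
- robot.read_ft_torque(): the same for the moment, N m.
- robot.read_grip_width(): opening from 0.0 (shut) to 1.0 (fully open).
- robot.read_finger_force(): force on a finger pad.
Only numpy, scipy, OpenCV 4.12 (cv2) and the standard library are available. Lean on these libraries where they do the work, as an engineer would, in place of code of your own. Each camera call takes 0.05 s, during which the arm holds its last target. There are 200 camera calls.

## Working session

There is one attempt and no reset: what is moved stays moved. The work goes in short steps, each a Python script; the robot and the scene stay as the last script left them, time stands still between calls to the robot, and variables do not carry over. Pictures are saved under pics/ and viewed, at most 10 in all, crops included, and the job is handed in when it is done.

```bash
ls; mkdir -p pics
python3 - <<'E'
from rig import robot
import cv2,numpy as np
for n in("scene","top"):
    p,d=robot.grab_frame(n); cv2.imwrite(f"pics/{n}0.png",p[:,:,::-1]); np.savez(f"pics/{n}0.npz",p=p,d=d)
    print(n,robot.camera_info(n), (d>0).mean())
print(robot.read_t())
E
```

```text
pics
scene {'vfov': 45.13495697037588, 'cx': 320.9650488988245, 'cy': 236.30592897861487, 'k1': -0.11057107391976614, 'view': array([[-0.52941853,  0.84832993, -0.00723545,  0.39647291],
       [ 0.59866574,  0.36754012, -0.71169769, -0.21536647],
       [-0.60109513, -0.38111756, -0.70244861,  1.6632144 ],
       [ 0.        ,  0.        ,  0.        ,  1.        ]])} 0.9960416666666667
top {'vfov': 53.85368063773643, 'cx': 314.7421325346046, 'cy': 237.87559055525628, 'k1': -0.030264474925236887, 'view': array([[ 0.01762342, -0.9997225 , -0.01563136, -0.1457188 ],
       [-0.99299083, -0.01567307, -0.11714761,  0.51868647],
       [ 0.11687011,  0.01758634, -0.99299149,  0.89035016],
       [ 0.        ,  0.        ,  0.        ,  1.        ]])} 0.996025390625
0.1
```

View pics/scene0.png

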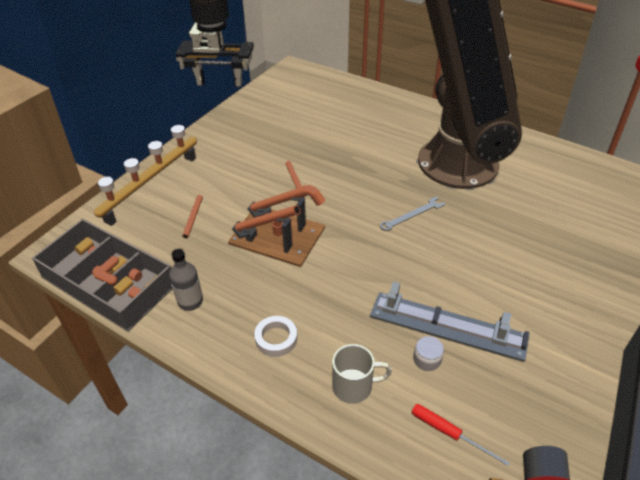

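View pics/top0.png

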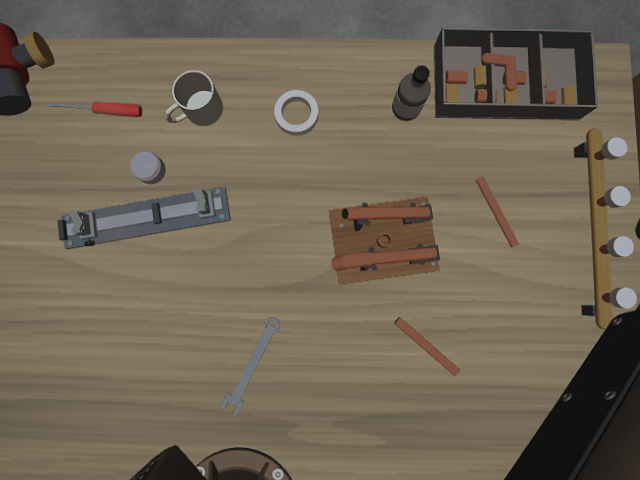

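The straight pipe is in the rack's far place (top view about (345–430, 213)), and the elbow pipe is in the near place (row 258, elbow at col 338). The jig runs along y: fixed rest near (204,202), stop at (157,212), sliding rest far out near (82,224). The flux tin is at (146,166).

```bash
cat > h.py <<'E'
import numpy as np,cv2
from rig import robot
class Cam:
    def __init__(s,n):
        i=robot.camera_info(n); s.f=240/np.tan(np.radians(i['vfov']/2)); s.c=np.array([i['cx'],i['cy']]); s.k=i['k1']; V=np.array(i['view']); s.R=V[:3,:3]; s.t=V[:3,3]; s.o=-s.R.T@s.t
    def slopes(s,uv):
        d=(np.atleast_2d(uv).astype(float)-s.c)/s.f; x=d.copy()
        for _ in range(15): x=d/(1+s.k*(x**2).sum(1,keepdims=True))
        return x
    def ray(s,uv):
        x=s.slopes(uv); return np.c_[x,np.ones(len(x))]@s.R
    def plane(s,uv,z):
        r=s.ray(uv); return s.o+r*((z-s.o[2])/r[:,2])[:,None]
    def cloud(s,d):
        v,u=np.mgrid[:480,:640]; uv=np.c_[u.ravel(),v.ravel()]
        return (s.o+s.ray(uv)*d.ravel()[:,None]).reshape(480,640,3)
    def proj(s,P):
        c=np.atleast_2d(P)@s.R.T+s.t; x=c[:,:2]/c[:,2:]; return x*(1+s.k*(x**2).sum(1,keepdims=True))*s.f+s.c
E
python3 - <<'E'
from h import *
T=np.load("pics/top0.npz");S=np.load("pics/scene0.npz")
for n,Z in(("top",T),("scene",S)):
    c=Cam(n); P=c.cloud(Z['d'].astype(float)); np.save(f"pics/{n}P.npy",P)
    if n=="top":
        w=P[300:420,60:200]; print("table z",np.median(w[...,2]),w[...,2].std())
        hsv=cv2.cvtColor(T['p'],cv2.COLOR_RGB2HSV)
        for q in((387,213),(345,213),(350,232),(387,257),(145,225),(90,235),(82,224),(204,202),(157,212),(146,166)): print(q,hsv[q[1],q[0]],P[q[1],q[0]].round(3))
a=cv2.resize(T['p'][150:300,310:460],(600,600),interpolation=2);b=cv2.resize(T['p'][140:260,50:240],(760,480),interpolation=2)
cv2.imwrite("pics/a.png",a[:,:,::-1]);cv2.imwrite("pics/b.png",b[:,:,::-1])
E
```

```text
table z -0.00044562070722664604 0.05438186993542442
(387, 213) [  9 129 127] [ 0.559 -0.267  0.108]
(345, 213) [30  9 27] [ 0.55  -0.19   0.152]
(350, 232) [ 14 120 104] [ 0.536 -0.206  0.014]
(387, 257) [  9 126 130] [ 0.479 -0.266  0.116]
(145, 225) [105  33  94] [0.543 0.204 0.014]
(90, 235) [106  26 128] [0.519 0.305 0.034]
(82, 224) [18 28 45] [0.537 0.307 0.064]
(204, 202) [ 60  11 111] [0.581 0.073 0.069]
(157, 212) [111  28  64] [0.567 0.173 0.036]
(146, 166) [114  25 145] [0.656 0.197 0.045]
```

View pics/a.png

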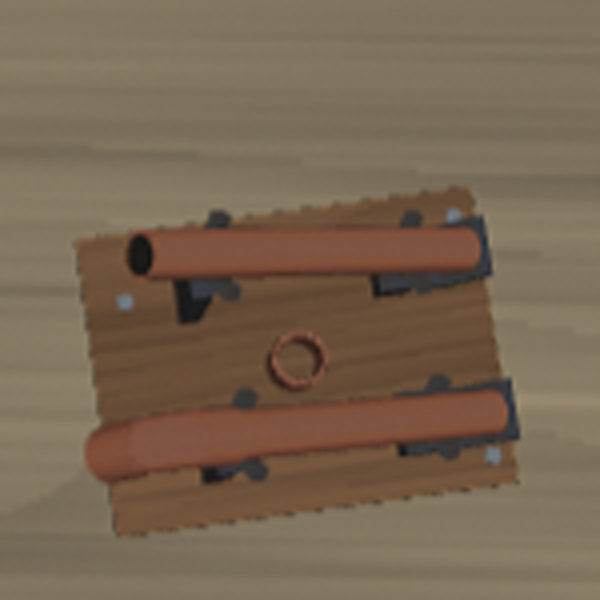

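View pics/b.png

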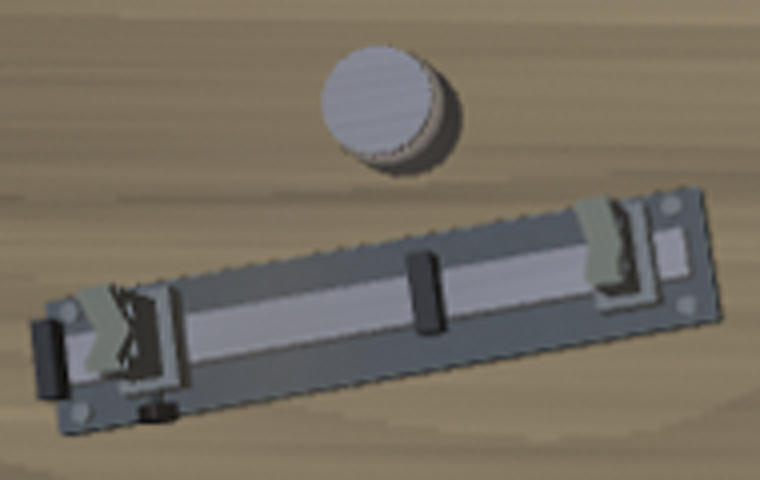

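```bash
cat > m.py <<'E'
from h import *
from scipy.optimize import least_squares
def box(P,x0,x1,y0,y1,z0,z1):
    q=P.reshape(-1,3); q=q[np.isfinite(q).all(1)]
    return q[(q[:,0]>x0)&(q[:,0]<x1)&(q[:,1]>y0)&(q[:,1]<y1)&(q[:,2]>z0)&(q[:,2]<z1)]
def jig(P):
    q=box(P,.46,.64,0,.40,.008,.018)
    (c,s,a)=cv2.minAreaRect((q[:,:2]*1000).astype(np.float32)); pts=cv2.boxPoints((c,s,a))/1000
    e=[pts[1]-pts[0],pts[2]-pts[1]]; e=max(e,key=np.linalg.norm); y=e/np.linalg.norm(e); y=y*np.sign(y[1])
    return np.array(c)/1000,s,y
def cyl(q):
    # axis: point (x,y,z) at mean y, direction (a,1,b)
    y0=q[:,1].mean()
    def res(p):
        d=np.array([p[2],1,p[3]]); d/=np.linalg.norm(d); v=q-np.array([p[0],y0,p[1]])
        return np.linalg.norm(v-np.outer(v@d,d),axis=1)-.011
    r=least_squares(res,[q[:,0].mean(),q[:,2].mean()-.011,0,.7],loss='soft_l1',f_scale=.001)
    p=r.x; d=np.array([p[2],1,p[3]]); d/=np.linalg.norm(d); o=np.array([p[0],y0,p[1]]); s=(q-o)@d
    return o,d,s.min(),s.max(),np.abs(r.fun).mean()
E
python3 - <<'E'
from m import *
for n in("top","scene"):
    P=np.load(f"pics/{n}P.npy"); p=np.load(f"pics/{n}0.npz")['p']
    c,s,y=jig(P); x=np.array([y[1],-y[0]]); print(n,"jig",c.round(4),s,y.round(4))
    for nm,l,h in(("slide",.05,.17),("fixed",-.17,-.08)):
        q=box(P,.46,.66,0,.40,.05,.09); v=(q[:,:2]-c); a=v@x;b=v@y; m=(b>l)&(b<h)&(abs(a)<.035)
        print(nm,m.sum(),"x",np.percentile(a[m],[1,99]).round(4),"y",np.percentile(b[m],[1,10,50,90,99]).round(4),"zmax",q[m,2].max().round(4))
        t=m&(q[:,2]>.066); print("  top y",np.percentile(b[t],[1,50,99]).round(4))
    hsv=cv2.cvtColor(p,cv2.COLOR_RGB2HSV); M=(hsv[...,0]<12)&(hsv[...,1]>100)
    for nm,x0,x1 in(("straight",.53,.60),("elbow",.44,.52)):
        q=box(np.where(M[...,None],P,np.nan),x0,x1,-.37,-.17,.035,.2)
        o,d,a,b,e=cyl(q); print(nm,len(q),"d",d.round(3),"low",(o+a*d).round(4),"up",(o+b*d).round(4),"L",b-a,"mid",(o+d*(a+b)/2).round(4),"err",e)
E
```

```text
top jig [0.5789 0.2115] (108.3232192993164, 339.8145446777344) [-0.1903  0.9817]
slide 261 x [-0.0349  0.0002] y [0.0997 0.1006 0.104  0.1149 0.1181] zmax 0.0822
  top y [0.0998 0.1075 0.1182]
fixed 199 x [-0.0344  0.0017] y [-0.1377 -0.1373 -0.132  -0.1239 -0.122 ] zmax 0.0815
  top y [-0.1378 -0.1303 -0.1221]
straight 991 d [-0.126  0.81   0.573] low [ 0.5753 -0.3509  0.0349] up [ 0.55   -0.1872  0.1506] L 0.20204514483121133 mid [ 0.5627 -0.269   0.0928] err 0.0009424446088881468
elbow 1345 d [-0.129  0.815  0.565] low [ 0.4965 -0.3639  0.0352] up [ 0.4687 -0.1884  0.1569] L 0.2153874970146943 mid [ 0.4826 -0.2761  0.096 ] err 0.003561585395540555
scene jig [0.5627 0.2091] (77.54515838623047, 340.3128662109375) [-0.1801  0.9837]
slide 200 x [-0.0226  0.0184] y [0.101  0.1019 0.1089 0.116  0.1177] zmax 0.0821
  top y [0.1013 0.1095 0.1177]
fixed 184 x [-0.0178  0.0216] y [-0.1379 -0.1363 -0.1291 -0.1223 -0.1218] zmax 0.082
  top y [-0.1379 -0.1296 -0.1221]
straight 556 d [-0.118  0.807  0.578] low [ 0.5741 -0.3508  0.0312] up [ 0.5501 -0.1863  0.149 ] L 0.20371029628509457 mid [ 0.5621 -0.2685  0.0901] err 0.002375332875676249
elbow 680 d [-0.098  0.833  0.544] low [ 0.494  -0.3646  0.033 ] up [ 0.4727 -0.1835  0.1514] L 0.21739175284919454 mid [ 0.4834 -0.2741  0.0922] err 0.004794719110923683
```

Pipe measurements hold up (35° slope, 202 mm long, mid height 92 mm). The plate width was contaminated by the tin's side, so I'll exclude that and redo the jig.

Run:
```python
from m import *
for n in("top","scene"):
    P=np.load(f"pics/{n}P.npy").copy(); tin=box(P,.62,.69,.15,.24,.041,.049).mean(0); print(n,"tin",tin)
    P[np.hypot(P[...,0]-tin[0],P[...,1]-tin[1])<.04]=np.nan
    c,s,y=jig(P); x=np.array([y[1],-y[0]]); print("jig",c.round(4),s,y.round(4))
    for nm,l,h in(("slide",.05,.17),("fixed",-.17,-.08)):
        q=box(P,.46,.66,0,.40,.055,.09); v=(q[:,:2]-c); a=v@x;b=v@y; m=(b>l)&(b<h)&(abs(a)<.04)&(q[:,2]>.06)
        lo,hi=[(np.percentile(k[m],1)+np.percentile(k[m],99))/2 for k in(a,b)]
        print(nm,m.sum(),"x",np.percentile(a[m],[1,99]).round(4),"y",np.percentile(b[m],[1,99]).round(4),"world",(c+lo*x+hi*y).round(4))
```

```text
top tin [0.65869907 0.20220427 0.04456832]
jig [0.5603 0.2079] (70.81390380859375, 339.8614501953125) [-0.1918  0.9814]
slide 254 x [-0.0198  0.0193] y [0.0996 0.1181] world [0.5392 0.3147]
fixed 218 x [-0.02    0.0204] y [-0.1377 -0.1217] world [0.5853 0.0806]
scene tin [0.66123444 0.20397385 0.04358699]
jig [0.5627 0.2091] (77.54515838623047, 340.3128662109375) [-0.1801  0.9837]
slide 167 x [-0.0223  0.0186] y [0.1012 0.1176] world [0.5412 0.3163]
fixed 151 x [-0.0181  0.0215] y [-0.138 -0.122] world [0.5878 0.0815]
```

```bash
cat > g.py <<'E'
from h import *
yj=np.array([-.193,.981,0]);yj/=np.linalg.norm(yj)
F=np.array([.5863,.0810,.080]); SL=np.array([.5400,.3153,.080])
def frame(y,z): return np.c_[np.cross(y,z),y,z]
def best(p,R):
    # half-turn alternative, least wrist travel
    q0=np.array(robot.read_qpos()); c=[]
    for s in(1,-1):
        Q=R@np.diag([s,s,1.]); q=robot.ik(p,Q)
        if q is not None: c.append((np.abs(np.array(q)-q0).max(),Q,np.round(q,1)))
    return min(c,key=lambda t:t[0])[1:]
E
python3 - <<'E'
from g import *
R,q=best(SL+[0,0,.08],frame(yj,np.array([0,0,-1.]))); print(q)
p=np.array(robot.read_position()); robot.servo_line(p+[0,0,.08],speed=.25)
robot.move_gripper(.6)
robot.goto(SL+[0,0,.07],R); print(robot.read_t(),robot.read_position())
robot.servo_line([SL[0],SL[1],.047],speed=.12)
print(robot.read_t(),robot.read_force())
robot.move_gripper(0); print(robot.read_t(),robot.read_grip_width()*88,robot.read_finger_force(),robot.read_force())
E
```

```text
[ 48.1  17.5  -9.2   0.  -63.3  53. ]
4.7 [0.54035389 0.31471485 0.15008059]
5.7083 [-0.42763085  0.33548673  0.11384851]
6.7 0.2760002933036663 3.709304085932672 [-3.19226594 -1.45909865  5.30673292]
```

Run:
```python
from g import *
p,d=robot.grab_frame("scene"); T,_=robot.grab_frame("top"); print(robot.read_position(),robot.read_force(),robot.read_grip_width())
a=cv2.resize(p[200:400,340:560],(440,400),interpolation=2);b=cv2.resize(T[140:280,40:180],(340,400)[:2],interpolation=2)
cv2.imwrite("pics/c.png",np.hstack([a,b])[:,:,::-1])
```

```text
[0.53986986 0.31529249 0.04734745] [-2.01093387 -1.00862147  5.42659084] 0.007008994182893783
```

View pics/c.png

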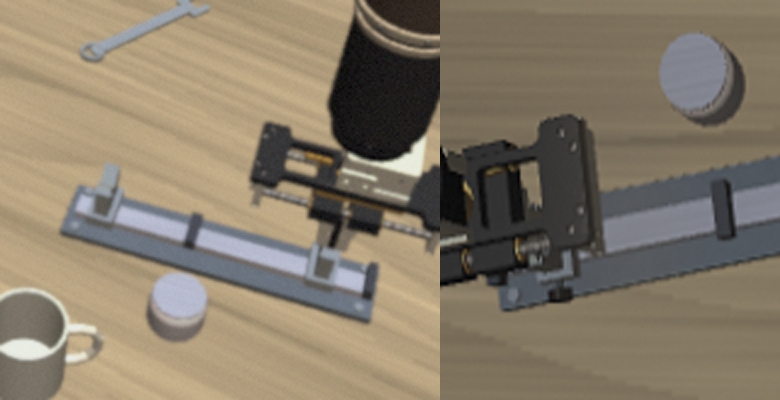

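Run:
```python
from m import *
from g import *
for n in("scene","top"):
    c=Cam(n); print(n,c.proj([[.54,.315,.047],[.54,.315,.11],list(SL),list(F)]).round(1))
p,d=robot.grab_frame("scene"); P=Cam("scene").cloud(d.astype(float))
hsv=cv2.cvtColor(p,cv2.COLOR_RGB2HSV)
for v in range(315,350,4): print(v,[(tuple((P[v,u]*1000).astype(int)),int(hsv[v,u,2])) for u in(497,502,507)])
R=robot.read_tcp_rot(); print(np.round(R,3))
```

```text
scene [[502.2 327.7]
 [509.1 308.9]
 [505.9 318.1]
 [393.5 287.4]]
top [[ 82.5 223.5]
 [ 65.1 218.4]
 [ 73.5 220.9]
 [198.2 198.2]]
315 [((np.int64(473), np.int64(289), np.int64(-1)), 185), ((np.int64(552), np.int64(307), np.int64(98)), 120), ((np.int64(550), np.int64(316), np.int64(102)), 33)]
319 [((np.int64(485), np.int64(293), np.int64(1)), 175), ((np.int64(553), np.int64(309), np.int64(88)), 120), ((np.int64(547), np.int64(318), np.int64(87)), 30)]
323 [((np.int64(521), np.int64(300), np.int64(32)), 171), ((np.int64(552), np.int64(312), np.int64(75)), 126), ((np.int64(549), np.int64(321), np.int64(78)), 80)]
327 [((np.int64(533), np.int64(303), np.int64(34)), 166), ((np.int64(558), np.int64(315), np.int64(70)), 164), ((np.int64(557), np.int64(324), np.int64(76)), 174)]
331 [((np.int64(541), np.int64(307), np.int64(31)), 149), ((np.int64(558), np.int64(318), np.int64(59)), 89), ((np.int64(557), np.int64(327), np.int64(64)), 135)]
335 [((np.int64(560), np.int64(311), np.int64(43)), 109), ((np.int64(559), np.int64(321), np.int64(48)), 92), ((np.int64(538), np.int64(329), np.int64(29)), 171)]
339 [((np.int64(564), np.int64(314), np.int64(35)), 157), ((np.int64(559), np.int64(323), np.int64(36)), 126), ((np.int64(552), np.int64(332), np.int64(34)), 186)]
343 [((np.int64(563), np.int64(317), np.int64(22)), 92), ((np.int64(563), np.int64(327), np.int64(29)), 89), ((np.int64(547), np.int64(335), np.int64(15)), 117)]
347 [((np.int64(567), np.int64(320), np.int64(15)), 126), ((np.int64(559), np.int64(329), np.int64(12)), 130), ((np.int64(552), np.int64(338), np.int64(10)), 130)]
[[ 0.981  0.193 -0.   ]
 [ 0.193 -0.981 -0.   ]
 [-0.     0.    -1.   ]]
```

Run:
```python
from g import *
p,d=robot.grab_frame("scene"); cv2.imwrite("pics/d.png",cv2.resize(p[265:365,450:560],(770,600)[:2],interpolation=cv2.INTER_CUBIC)[:,:,::-1])
print(robot.read_grip_width(),robot.read_finger_force())
```

```text
0.0020768529101634963 3.7096131686121225
```

View pics/d.png

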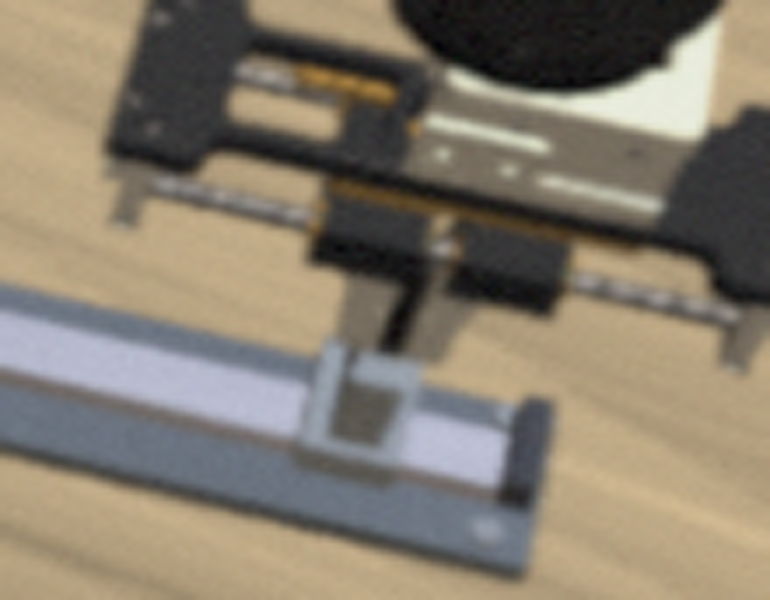

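The picture shows the fingers astride the post with a gap of roughly the post's thickness, so the near-zero width reading looks wrong. I'll test this with a short drag, and check it with the depth image.

Run:
```python
from m import *
from g import *
p=np.array(robot.read_position()); robot.servo_line(p-yj*.03,speed=.08)
print(robot.read_force(),robot.read_grip_width(),robot.read_finger_force(),robot.read_t())
_,d=robot.grab_frame("scene"); P=Cam("scene").cloud(d.astype(float))
q=box(P,.46,.66,.15,.40,.030,.040); print(len(q)); b=(q-F)@yj; a=(q-F)@np.array([yj[1],-yj[0],0]); m=(abs(a)<.026)
print(np.histogram(b[m],bins=np.arange(.09,.30,.01)))
```

```text
[-1.89485044 -1.49674802  4.74843594] 0.0037740237911769265 3.3345000352710485 7.425
349
(array([47, 46,  0,  0,  0,  0,  0,  0,  0,  0, 48, 40, 29, 34,  0,  0,  0,
        0,  0, 39]), array([0.09, 0.1 , 0.11, 0.12, 0.13, 0.14, 0.15, 0.16, 0.17, 0.18, 0.19,
       0.2 , 0.21, 0.22, 0.23, 0.24, 0.25, 0.26, 0.27, 0.28, 0.29]))
```

The rest moved 30 mm with the fingers, so the grip is real and the width reading can't be trusted. I'll drive it home and watch the force.

Run:
```python
from m import *
from g import *
p=np.array(robot.read_position()); f0=np.array(robot.read_force())@yj
b=(p-F)@yj; print("tcp b",b)
robot.servo_line(p-yj*(b-.125),speed=.12)
for i in range(14):
    p=p*1; t=np.array(F)+0; c=.125-.001*(i+1)
    tgt=p-yj*(b-c); robot.servo_line(tgt,speed=.02)
    f=np.array(robot.read_force())@yj; print(round(c,4),round(f,2),round((np.array(robot.read_position())-F)@yj,4))
    if f-f0>14: break
print(robot.read_t())
robot.move_gripper(.5); q=np.array(robot.read_position()); robot.servo_line([q[0],q[1],.20],speed=.25)
print(robot.read_t(),robot.read_force())
```

```text
tcp b 0.20833836691606994
0.124 -0.27 0.1242
0.123 2.0 0.1236
0.122 2.41 0.1228
0.121 2.35 0.1218
0.12 2.67 0.1209
0.119 3.61 0.1198
0.118 3.79 0.1191
0.117 5.23 0.1186
0.116 6.29 0.1178
0.115 7.25 0.1168
0.114 6.14 0.1159
0.113 6.67 0.1148
0.112 6.8 0.1137
0.111 3.8 0.1124
11.825
13.475 [ 0.11545374 -0.72649532 -0.75581552]
```

```bash
cat > chk.py <<'E'
from m import *
from g import *
def rests():
    o={}
    for n in("top","scene"):
        p,d=robot.grab_frame(n); P=Cam(n).cloud(d.astype(float)); r=[]
        xj=np.array([yj[1],-yj[0],0]); q=box(P,.46,.66,0,.40,.06,.09); a=(q-F)@xj; b=(q-F)@yj
        for l,h in((-.03,.03),(.085,.30)):
            m=(abs(a)<.03)&(b>l)&(b<h); e=[np.percentile(k[m],[1,99]) for k in(a,b)]; r.append([e[0].mean(),e[1].mean(),np.ptp(e[1])])
        r=np.array(r); print(n,r.round(4).tolist(),"dist",round(r[1,1]-r[0,1],4)); o[n]=r
    return o
E
python3 - <<'E'
from chk import *
rests()
for n in("top","scene"):
    p,d=robot.grab_frame(n); cv2.imwrite(f"pics/{n}1.png",p[:,:,::-1])
    if n=="top": T=p
    else: S=p
a=cv2.resize(T[160:260,100:240],(560,400),interpolation=2); cv2.imwrite("pics/e.png",a[:,:,::-1])
E
```

```text
top [[-0.0014, -0.0001, 0.0164], [-0.0018, 0.1386, 0.0177]] dist 0.1387
scene [[0.0011, 0.0003, 0.0163], [0.0011, 0.1385, 0.0162]] dist 0.1382
```

View pics/e.png

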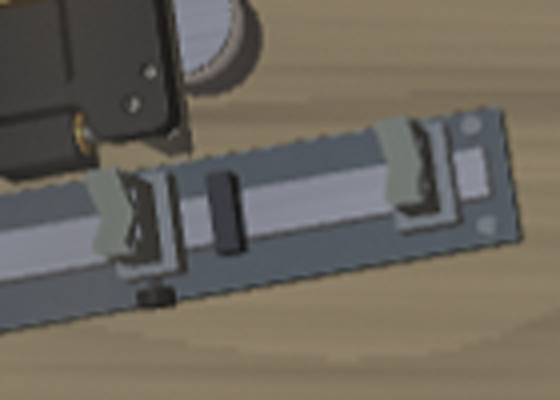

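Run:
```python
from chk import *
p=np.array(robot.read_position()); print(p,(p-F)@yj,(p-F)@[yj[1],-yj[0],0],robot.read_grip_width())
p_,d=robot.grab_frame("scene"); P=Cam("scene").cloud(d.astype(float))
q=P[180:420,340:600].reshape(-1,3); q=q[(q[:,2]>.15)&(q[:,2]<.32)&(np.hypot(q[:,0]-p[0],q[:,1]-p[1])<.13)]
b=(q-p)@yj;a=(q-p)@[yj[1],-yj[0],0]
for z in np.arange(.15,.30,.01):
    m=(q[:,2]>=z)&(q[:,2]<z+.01)
    if m.any(): print(round(z,3),m.sum(),"b mm",np.unique((b[m]*1000/4).round()*4).tolist(),"a",(np.percentile(a[m],[2,98])*1000).round())
cv2.imwrite("pics/f.png",cv2.resize(p_[190:330,380:560],(720,560),interpolation=2)[:,:,::-1])
```

```text
[0.56388979 0.18967647 0.19865188] 0.1109584301400674 -0.0010100569013826999 0.5035703136106745
0.22 30 b mm [-36.0, -32.0, -28.0, -24.0, -20.0, 24.0, 28.0, 32.0, 36.0] a [-6. 14.]
0.23 72 b mm [-36.0, -32.0, -28.0, -24.0, -20.0, 24.0, 28.0, 32.0, 36.0] a [ 7. 15.]
0.24 71 b mm [-36.0, -32.0, -28.0, -24.0, -20.0, 24.0, 28.0, 32.0, 36.0, 40.0] a [-1. 14.]
0.25 77 b mm [-40.0, -36.0, -32.0, -28.0, -24.0, -20.0, 24.0, 28.0, 32.0, 36.0, 40.0] a [ 7. 14.]
0.26 79 b mm [-40.0, -36.0, -32.0, -28.0, -24.0, -20.0, 24.0, 28.0, 32.0, 36.0, 40.0] a [ 0. 14.]
0.27 8 b mm [-24.0, -20.0, 24.0] a [-7. 13.]
0.28 3 b mm [-24.0, 84.0] a [-5. 38.]
0.29 146 b mm [-88.0, -84.0, -80.0, -68.0, -64.0, -60.0, -56.0, -52.0, -48.0, -44.0, -40.0, -36.0, -32.0, -28.0, -24.0, -20.0, -12.0, -4.0, 4.0, 28.0, 32.0, 36.0, 40.0, 44.0, 48.0, 52.0, 56.0, 60.0, 80.0, 84.0, 88.0] a [ 4. 42.]
```

View pics/f.png

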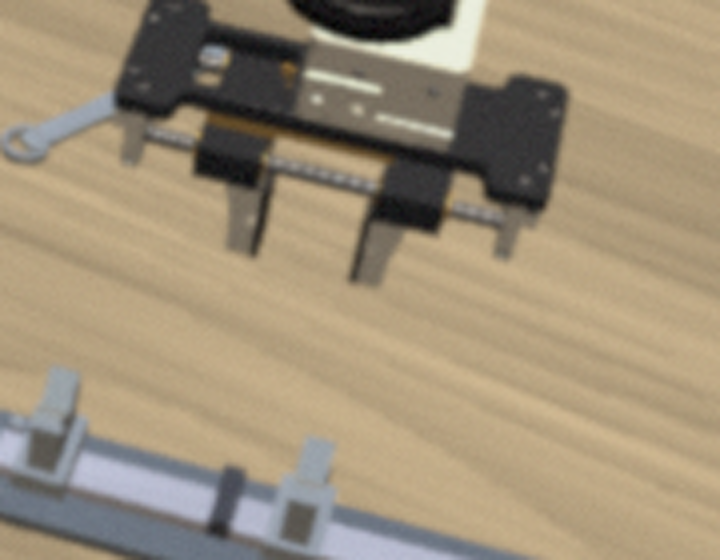

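The picture and depth show the fingertips at z≈0.22, while the TCP is reported at 0.199. The fingers sat about 22 mm too high and only caught the notch. I'll check that offset against the start frame too.

```bash
cat > tip.py <<'E'
from chk import *
def tip(P,p,R):
    """cloud in tool frame: lowest finger points (z along fingers, 0 = reported TCP)"""
    q=P.reshape(-1,3); L=(q-p)@R; m=(np.abs(L[:,0])<.03)&(np.abs(L[:,1])<.075)&(L[:,2]>-.06)&(L[:,2]<.03); L=L[m]
    return L
def show(L):
    if len(L)<5: print("few",len(L));return
    print(len(L),"z max",np.sort(L[:,2])[-6:].round(4),"x",np.percentile(L[:,0],[2,98]).round(4))
    for s in(-1,1):
        k=L[np.sign(L[:,1])==s]
        if len(k): print("  side",s,"y",np.percentile(k[:,1],[2,98]).round(4),"zmax",np.sort(k[:,2])[-4:].round(4))
E
python3 - <<'E'
from tip import *
P=np.load("pics/sceneP.npy"); show(tip(P,np.array([.304,-.603,.2]),frame(np.array([np.sin(0),1,0]),np.array([0,0,-1.]))))
P=np.load("pics/topP.npy"); show(tip(P,np.array([.304,-.603,.2]),frame(np.array([0,1.,0]),np.array([0,0,-1.]))))
p=np.array(robot.read_position());R=np.array(robot.read_tcp_rot()); print(np.array(robot.read_qpos()).round(2),robot.ik(p,R))
for n in("scene","top"):
    _,d=robot.grab_frame(n); print(n); show(tip(Cam(n).cloud(d.astype(float)),p,R))
E
```

```text
133 z max [-0.026  -0.0258 -0.0256 -0.025  -0.023  -0.0226] x [-0.0299  0.0269]
  side -1 y [-0.0437 -0.0328] zmax [-0.026  -0.0258 -0.023  -0.0226]
  side 1 y [0.0421 0.0603] zmax [-0.0275 -0.0272 -0.0256 -0.025 ]
few 0
[ 3.738e+01  1.321e+01 -9.830e+00 -1.000e-02 -6.707e+01  6.375e+01] [ 3.73835370e+01  1.32080261e+01 -9.82632094e+00 -1.00573123e-02
 -6.70728506e+01  6.37503698e+01]
scene
241 z max [-0.0267 -0.0266 -0.0256 -0.0247 -0.0244 -0.0234] x [-0.001   0.0138]
  side -1 y [-0.0388 -0.0223] zmax [-0.0284 -0.0277 -0.0272 -0.0256]
  side 1 y [0.0211 0.0374] zmax [-0.0266 -0.0247 -0.0244 -0.0234]
top
32 z max [-0.0309 -0.0304 -0.0299 -0.0286 -0.026  -0.0254] x [-0.0107  0.0032]
  side -1 y [-0.0262 -0.0205] zmax [-0.0299 -0.0286 -0.026  -0.0254]
```

Both frames agree: the real fingertips are about 24 mm behind the reported TCP along the tool axis. I'll correct for that and re-pinch the rest.

Run:
```python
from tip import *
OFF=.024
c=F+yj*.1385; R=np.array(robot.read_tcp_rot())
robot.move_gripper(.45)
robot.servo_line([c[0],c[1],.12],speed=.25); robot.servo_line([c[0],c[1],.044-OFF],speed=.1)
f0=np.array(robot.read_force()); print(robot.read_t(),f0)
robot.move_gripper(0); print("w mm",robot.read_grip_width()*88,robot.read_finger_force(),robot.read_force())
if robot.read_grip_width()*88>10:
    p=np.array(robot.read_position()); b=(p-F)@yj; robot.servo_line(p-yj*(b-.123),speed=.06)
    for i in range(14):
        robot.servo_line(p-yj*(b-.123+.001*(i+1)),speed=.02)
        f=np.array(robot.read_force())@yj; print(i,round(f,2),round((np.array(robot.read_position())-F)@yj,4))
        if f>20: break
print(robot.read_t())
```

```text
15.825 [-0.11256774  0.15195473 -0.16889176]
w mm 15.276976729755116 29.997395323589444 [-1.91629118  0.82941175  2.23467241]
0 -0.14 0.122
1 2.89 0.1213
2 2.76 0.1201
3 6.82 0.1198
4 11.27 0.1197
5 15.86 0.1197
6 20.93 0.1197
18.5
```

Run:
```python
from tip import *
OFF=.024
robot.move_gripper(.4); q=np.array(robot.read_position()); robot.servo_line([q[0],q[1],.10],speed=.15); robot.servo_line([q[0],q[1],.27],speed=.3)
rests()
M=np.array([.5624,-.2688,.0922]); d=np.array([-.124,.81,.574]); d/=np.linalg.norm(d)
y=np.cross(d,[0,0,1]); y/=np.linalg.norm(y); n=np.cross(y,d); print("n",n)
R,qq=best(M+n*.12,frame(y,-n)); print(qq)
pre=M+n*(.14-.043)
robot.move_gripper(.5)
robot.goto(pre,R); print(robot.read_t(),robot.read_position()-pre)
for nm in("scene","top"):
    _,dd=robot.grab_frame(nm); print(nm); show(tip(Cam(nm).cloud(dd.astype(float)),np.array(robot.read_position()),np.array(robot.read_tcp_rot())))
```

```text
top [[-0.0012, -0.0001, 0.0161], [-0.0016, 0.1189, 0.017]] dist 0.119
scene [[0.0016, 0.0004, 0.0161], [0.001, 0.1202, 0.0141]] dist 0.1198
n [ 0.08681839 -0.5671201   0.81904662]
[ -31.1   37.6   29.2  -27.  -104.1   38.4]
23.0333 [0.00081709 0.00131344 0.00058694]
scene
340 z max [-0.025  -0.0247 -0.0247 -0.0246 -0.0245 -0.0237] x [-0.0128  0.0106]
  side -1 y [-0.041  -0.0213] zmax [-0.0262 -0.0258 -0.0246 -0.0245]
  side 1 y [0.0191 0.0387] zmax [-0.025  -0.0247 -0.0247 -0.0237]
top
few 0
```

Run:
```python
from tip import *
M=np.array([.5624,-.2688,.0922]); n=np.array([ 0.08681839,-0.5671201,0.81904662])
robot.servo_line(M-n*.043,speed=.1); print(robot.read_t(),robot.read_force())
robot.move_gripper(0); w=robot.read_grip_width()*88; print("w",w,robot.read_finger_force(),robot.read_force(),robot.read_position()-(M-n*.043))
if 19<w<25:
    robot.servo_line(M-n*.043+n*.13,speed=.12); print("w",robot.read_grip_width()*88,robot.read_force(),robot.read_t())
    p=np.array(robot.read_position());R=np.array(robot.read_tcp_rot())
    for nm in("scene","top"):
        im,dd=robot.grab_frame(nm); hsv=cv2.cvtColor(im,cv2.COLOR_RGB2HSV); Mk=(hsv[...,0]<12)&(hsv[...,1]>100)
        q=Cam(nm).cloud(dd.astype(float))[Mk]; L=(q-p)@R; m=(np.abs(L[:,0])<.13)&(np.abs(L[:,1])<.025)&(np.abs(L[:,2]+.043)<.03)
        L=L[m]; print(nm,m.sum(),"x range",np.percentile(L[:,0],[1,99]).round(4),"top z",np.percentile(L[:,2],[2,50]).round(4),"tilt",np.polyfit(L[:,0],L[:,2],1)[0])
```

```text
24.6833 [-0.06323233 -0.84481327  0.74412076]
w 20.989175372397426 30.00058025121689 [-2.01153151 -1.70254912  1.22143592] [-0.00030217 -0.00017807  0.00012442]
w 21.293930724701838 [ 0.03727811  0.03383742 -0.92539346] 26.425
scene 440 x range [-0.1003  0.0979] top z [-0.053  -0.0464] tilt -0.0038439359469487765
top 198 x range [-0.1005 -0.069 ] top z [-0.0554 -0.0526] tilt -0.2317124679000091
```

Run:
```python
from tip import *
p=np.array(robot.read_position()); R0=np.array(robot.read_tcp_rot())
x=yj*np.sign(R0[:,0]@yj); z=np.array([0,0,-1.]); R=np.c_[x,np.cross(z,x),z]
robot.servo_line(p+[0,0,.06],speed=.25)
C=F+yj*.06; hov=np.array([C[0],C[1],.120-.043])
print(robot.ik(hov+[0,0,.1],R))
robot.goto(hov+[0,0,.10],R); robot.servo_line(hov,speed=.2); print(robot.read_t(),robot.read_position()-hov)
xj=np.array([yj[1],-yj[0],0])
for nm in("top","scene"):
    im,dd=robot.grab_frame(nm); hsv=cv2.cvtColor(im,cv2.COLOR_RGB2HSV); Mk=(hsv[...,0]<12)&(hsv[...,1]>100)
    q=Cam(nm).cloud(dd.astype(float))[Mk]; L=(q-C)@np.c_[xj,yj,[0,0,1]]
    L=L[(np.abs(L[:,0])<.03)&(np.abs(L[:,1])<.13)&(L[:,2]>.01)&(L[:,2]<.07)]
    o,d,a,b,e=cyl(L); print(nm,len(L),"axis at fixed",(o+d*(-.06-o[1])/d[1]).round(4),"slid",(o+d*(.06-o[1])/d[1]).round(4),"ends",np.percentile(L[:,1],[1,99]).round(4),"err",e)
cv2.imwrite("pics/g.png",cv2.resize(im[220:360,320:560],(720,420),interpolation=2)[:,:,::-1])
```

```text
[ 32.59937904  13.68193914 -12.16126795   0.         -64.15679291
 -21.46926796]
29.325 [ 0.00094051 -0.00035831  0.00068509]
top 650 axis at fixed [-0.005 -0.06   0.059] slid [-0.007   0.06    0.0596] ends [-0.1009  0.0959] err 0.002579783271461961
scene 531 axis at fixed [ 0.0127 -0.06    0.0553] slid [0.0142 0.06   0.0544] ends [-0.0981  0.0974] err 0.002933618522230243
```

```bash
sed -i "s/def cyl(q):/def cyl(q,s0=.7):/; s/-.011,0,.7\]/-.011,0,s0]/" m.py
python3 - <<'E'
from tip import *
C=F+yj*.06; xj=np.array([yj[1],-yj[0],0])
for nm in("top","scene"):
    im,dd=robot.grab_frame(nm); hsv=cv2.cvtColor(im,cv2.COLOR_RGB2HSV); Mk=(hsv[...,0]<12)&(hsv[...,1]>100)
    q=Cam(nm).cloud(dd.astype(float))[Mk]; L=(q-C)@np.c_[xj,yj,[0,0,1]]
    L=L[(np.abs(L[:,0])<.03)&(np.abs(L[:,1])<.13)&(L[:,2]>.01)&(L[:,2]<.07)]
    o,d,a,b,e=cyl(L,0.); print(nm,len(L),"axis at fixed",(o+d*(-.06-o[1])/d[1]).round(4),"slid",(o+d*(.06-o[1])/d[1]).round(4),"ends",np.percentile(L[:,1],[1,99]).round(4),"err",e)
print(robot.read_t())
E
```

```text
top 646 axis at fixed [ 0.0016 -0.06    0.0418] slid [0.0005 0.06   0.0416] ends [-0.1005  0.0966] err 0.0009997259926328471
scene 533 axis at fixed [ 0.0015 -0.06    0.0403] slid [0.0007 0.06   0.0411] ends [-0.0981  0.0982] err 0.0015133589385858202
29.525
```

Run:
```python
from tip import *
C=F+yj*.061; xj=np.array([yj[1],-yj[0],0]); C=C-xj*.001
f0=np.array(robot.read_force()); z=.085-.043
robot.servo_line([C[0],C[1],z],speed=.08); print(robot.read_force()-f0)
for i in range(10):
    z-=.001; robot.servo_line([C[0],C[1],z],speed=.02); f=np.array(robot.read_force())-f0; print(round(z+.043,4),f.round(2),round(robot.read_position()[2],4))
    if f[2]>6: break
print(robot.read_t())
cv2.imwrite("pics/h.png",cv2.resize(robot.grab_frame("scene")[0][220:360,320:560],(720,420),interpolation=2)[:,:,::-1])
```

```text
[-0.87521265  0.35622067  0.33096049]
0.084 [-1.44  0.55 -0.08] 0.0414
0.083 [-1.04  0.01  0.8 ] 0.0401
0.082 [-1.04  0.46  0.45] 0.0389
0.081 [-0.65  0.31 -0.25] 0.0379
0.08 [-0.71  0.44 -0.25] 0.0369
0.079 [-3.82  1.58  6.8 ] 0.0367
31.6167
```

View pics/h.png

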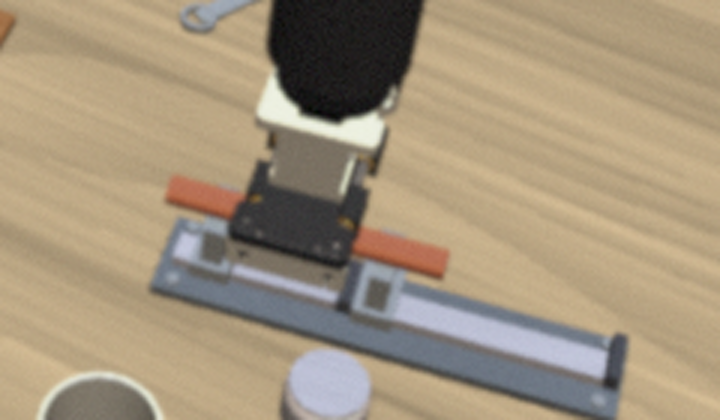

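The pipe is seated across both rests (contact at about 80 mm). I'll open gently, retreat and verify.

Run:
```python
from tip import *
p=np.array(robot.read_position())
robot.move_gripper(.45); robot.dwell(.2); robot.servo_line([p[0],p[1],.13],speed=.1); robot.servo_line([p[0]-.12,p[1],.30],speed=.25); robot.dwell(.3)
print(robot.read_t(),robot.read_force())
C=F+yj*.06; xj=np.array([yj[1],-yj[0],0])
for nm in("top","scene"):
    im,dd=robot.grab_frame(nm); hsv=cv2.cvtColor(im,cv2.COLOR_RGB2HSV); Mk=(hsv[...,0]<12)&(hsv[...,1]>100)
    P=Cam(nm).cloud(dd.astype(float)); L=(P[Mk]-C)@np.c_[xj,yj,[0,0,1]]
    L=L[(np.abs(L[:,0])<.03)&(np.abs(L[:,1])<.13)&(np.abs(L[:,2])<.03)]
    o,d,a,b,e=cyl(L,0.); print(nm,len(L),"fixed",(o+d*(-.06-o[1])/d[1]).round(4),"slid",(o+d*(.06-o[1])/d[1]).round(4),"ends",np.percentile(L[:,1],[1,99]).round(4),"err",e)
    q=box(P,.46,.66,0,.40,.030,.038); b=(q-F)@yj; k=(np.abs((q-F)@xj)<.026)&(b>.06)&(b<.2); print("  foot/stop b",np.histogram(b[k],np.arange(.085,.16,.005))[0])
    t=box(P,.62,.70,.15,.25,.041,.049).mean(0); print("  tin",t.round(4))
```

```text
34.8167 [-1.02877511  0.45856259  0.54525163]
top 1157 fixed [-0.001  -0.06   -0.0002] slid [-0.0011  0.06   -0.0008] ends [-0.0988  0.0969] err 0.001095002645347145
  foot/stop b [ 0 22 25 32 33 20  7  9  9  7  0  0  0  0]
  tin [0.6588 0.2024 0.0446]
scene 883 fixed [-0.0008 -0.06   -0.0022] slid [-0.0012  0.06   -0.0014] ends [-0.0954  0.0981] err 0.0016237240467177902
  foot/stop b [ 0  9 37 33 38 25 10 11 28 40  0  0  0  0]
  tin [0.6615 0.2037 0.0436]
```

```bash
python3 -c "
from rig import robot
print(robot.job_done(), robot.read_t())"
```

```text
the job is handed in; nothing more can be done
the job is handed in; nothing more can be done
```

The job is handed in at about 35 s: the sliding rest is home against its stop and the straight pipe lies level in both notches, centred to about 1 mm and released; the flux tin measured unmoved, and I did not re-measure the elbow pipe at the end.

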